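# Build up the cash tins in their lock-up stand and bolt them in

### The job

Two loose cash tins belong in the steel lock-up stand: set the deep one squarely on the tin that already stands there, then the shallow one squarely on top of that. Then slide the bolt under the stand's hood along its track, over the column and fully home in its keeper. Leave the tape dispenser, the rolls and the stapler where they are.

Things in the scene. Friction and masses are not known exactly. Their poses are not given: they have to be found in the camera images.
- stand: grey sheet-steel lock-up stand, screwed down. Origin on the counter under the tin column's centre; x to its back, y to its hooded end. Base plate 100 x 320 x 8 (y -75 to 245); the column stands on it (z = 8) between 4 mm high rims at x = +-28 and two 122 high posts with inner faces at y = +-50: keeper post at -y, guide post at +y. Behind the bolt a back plate (x 36 to 40, y 50 to 245)
- hood_edge (a point): middle of the hood's lower front edge, at x = -46, y = 158, z = 194 mm of the stand. The flat hood (y 72 to 245, x -46 to 40, 4 to 8 thick) roofs the bolt's knob: the knob is reached only from the front (stand's -x), with the tool tilted 30 to 50 degrees so that the fingers point forward and down
- keeper (a point): middle of the keeper's eye, at x = 0, y = -58, z = 109 mm of the stand, into which the bolt's end must go; its top is 13 mm higher. Beware: a clear upright glass screen crosses the whole counter behind the stand, its front face at world x = 0.615 m
- bolt (a joint): travel of the bolt in m: 0 drawn back under the hood, 0.115 fully home in the keeper (stop). It slides toward the stand's -y, friction about 2 N. The bar, 12 mm in diameter, runs along y at x = 0, z = 109 of the stand, 7 mm clear above the finished column; drawn back it is clear of the column
- bolt_knob (a point): middle of the bolt's dark steel knob, a round grip 14 thick and 26 long on a shank leaning 45 degrees forward and up from the bolt (direction (-0.707, 0, 0.707) of the stand). In the stand's frame x = -28, z = 137 mm, y = 200 mm less the bolt's travel; axes as the stand's
- bottom_tin: closed plain aluminium cash tin, 50 (its x) x 66 (its y) x 30 high, origin at the centre of its underside; flat lid, small clasps on the two 50 mm ends; it stands in the stand already and stays there
- deep_tin: closed plain aluminium cash tin, 50 (its x) x 66 (its y) x 36 high, origin at the centre of its underside; flat lid, small clasps on the two 50 mm ends; the taller of the two loose ones, standing on the counter
- shallow_tin: closed plain aluminium cash tin, 50 (its x) x 66 (its y) x 22 high, origin at the centre of its underside; flat lid, small clasps on the two 50 mm ends; the lower of the two loose ones, standing on the counter
- tape_dispenser: bystander: grey tape dispenser, 42 (x) x 126 (y) x 92 high, origin at the centre of its underside
- till_roll: bystander: white paper roll standing on end, 58 diameter x 57 high, beside one 50 mm end of the deep tin; origin at the centre of its underside
- coin_roll: bystander: paper roll of coins standing on end, 26 diameter x 88 high, beside one 50 mm end of the shallow tin; origin at the centre of its underside
- stapler: bystander: black desk stapler, 36 (x) x 128 (y) x 46 high, origin at the centre of its underside
Not all that is in view belongs to the job. Leave any turquoise look-alike of the bottom_tin alone.

How it is judged:
By the outcome, as a careful person would: the job done as asked, in the order asked, and still so for the second after the job is handed in, with the robot touching nothing.
It also fails if it takes over 72 s, if anything falls off the work surface, if the arm or the gripper's body presses on something with over 40 N, if the wrist force passes 120 N, or if a joint passes its speed limit or range.

### The arm

A 7-joint arm with a two-finger parallel gripper is mounted at the origin on a cart in front of the work surface, level with it; the furniture and walls round the work are solid. World frame = base frame: x ahead of the robot, y to its left, z up, the work surface at z = 0. Lengths are in m, angles in degrees, forces in N, time in s.
With the tool pointing down it reaches from about 0.425 to 0.8 m from the base axis. Payload 8.3 kg.
Tool frame: the origin (TCP) lies between the finger pads; the fingertips stand 17 mm ahead of it and the grasp point (between the pads) lies 2 mm behind it; x points along the fingers, z is the direction in which the jaws open and shut, and the axes are right-handed (so a half turn about x gives the same grasp; the last joint's range is limited). The gripper opens to 85 mm and grips with 20 to 120 N. Pads are 22 mm wide; open, the fingers measure 114 mm over their backs; the gripper's body (76 mm by 85 mm) begins 54 mm behind the grasp point. The pads swing forward as they close: fully open they stand 13 mm farther back than shut.
Start: joints at [70.422, 21.967, 0.94, 78.501, -0.361, 79.538, -2.664], TCP at [0.172, -0.601, 0.248] pointing down, gripper open.
Joint ranges: [-169.22, 169.22], [-14.56, 117.87], [-87.37, 89.26], [10.42, 133.3], [-82.24, 262.24], [0.94, 117.77], [-172.7, 172.7]. Speed limits (degrees/s): [136.94, 136.94, 172.46, 172.46, 180, 180, 180].

### API

Orientations are given as [roll, pitch, yaw] about the fixed x, y, z axes, in that order (R = Rz(yaw) Ry(pitch) Rx(roll)).
In Python, from workcell import observe, grab_frame, get_calibration, finish_job gives the robot as it stands.
- The arm moves only by the tool carry_out, never from a script. Its arguments are lists of equal length, an entry for each row: "translation": the shift along the tool's x, y, z in m, a list of three; "turn": the turn about the tool's x in degrees. In form: {"translation": [[dx, dy, dz], ...], "turn": [turn, ...]}. A call has exactly 8 rows; each row is the pose to reach, as a shift and turn from the pose commanded when the call began, along the tool's axes at that moment; what a row does not reach only later rows make up. A row lasts 1/8 s, in which the tool goes at most 62.5 mm and 10.7 degrees, less where a joint would pass 70% of its speed; a pose out of reach is approached as far as the arm can. A call with a gripper value outside its range is refused whole. "grip" is the opening, from 0 (shut) to 1 (fully open), set as the call begins (left out, the last holds). The fingers move at their own pace and stop on an object; "force" is the grip in N (left out, the last holds). Time passes only in rows, so rows that repeat a pose let the fingers close, or fill a call up. It gives the time, the measured TCP pose, the force and the opening at its end, in the units of the state.
- observe(): the state, without advancing time (a new reading comes with each control period).
- grab_frame(name): name is "side" or "top"; returns (picture, depth): 420x560x3 uint8, red, green, blue; 420x560 float32, m along the optical axis (not along the pixel's ray), 0 where there is no reading.
- get_calibration(name): a dict with "vfov" (degrees; the focal length in pixels is half the picture's height over the tangent of half this angle, whatever the lens; pixels are square), "cx", "cy" (the principal point, pixels), "rvec" (rotation vector, rad) and "tvec" (3), from world to camera coordinates, as OpenCV has them. Camera axes: x right, y down, z forward; pixel columns grow to the right and rows downward; lengths in m; the calibration is good to about 2 mm. A picture is of the moment at which its call begins. get_calibration takes no time and is no camera call.
- finish_job(): hands the job in, once; it reports no verdict.
The state is a dict: "clock": time; "q": joint angles; "qvel": joint speeds; "joint_efforts": joint torques, N m; "ee_pos": TCP position; "tcp_rot": TCP orientation; "contact_force": force on the tool from outside, world axes, zero at the start; "wrist_torque": the same for the moment, N m; "grip_width": finger opening in m.
Only numpy, scipy, OpenCV 4.12 (cv2) and the standard library are available. Lean on these libraries where they do the work, as an engineer would, in place of code of your own. Each camera call takes 0.05 s, during which the arm holds its last target. There are 200 camera calls.

## Working session

There is one attempt and no reset: what is moved stays moved. The work goes in short steps, Python scripts to look and compute and a tool call to move; the robot and the scene stay as the last step left them, time stands still between calls to the robot, and variables do not carry over. Pictures are saved under pics/ and viewed, about 8 in all and at most 12, crops included, and the job is handed in when it is done.

Besides the shell and the picture viewer there is one more tool, called after "Call:" by a JSON object that holds its "op" and its "data". carry_out: Moves the arm, as the interface text tells. Its arguments: {"type":"object","properties":{"translation":{"type":"array"},"turn":{"type":"array"},"grip":{"type":"number"},"force":{"type":"number"}},"required":["translation","turn"]}

```bash
mkdir -p pics; ls
cat > h.py <<'E'
import numpy as np, cv2
from scipy.spatial.transform import Rotation as R
from workcell import observe, grab_frame, get_calibration, finish_job
def cal(n):
    c=get_calibration(n); f=210/np.tan(np.radians(c['vfov'])/2)
    return c,f,cv2.Rodrigues(np.array(c['rvec'],float))[0],np.array(c['tvec'],float).ravel()
def cloud(n,d):
    c,f,Rm,t=cal(n); v,u=np.mgrid[:420,:560]
    P=np.stack([(u-c['cx'])/f*d,(v-c['cy'])/f*d,d],-1)
    W=(P-t)@Rm; W[d<=0]=np.nan
    return W
def proj(n,P):
    c,f,Rm,t=cal(n); p=np.atleast_2d(P)@Rm.T+t
    return np.c_[p[:,0]/p[:,2]*f+c['cx'],p[:,1]/p[:,2]*f+c['cy']]
def shot(n,tag):
    p,d=grab_frame(n); np.savez(f'{tag}.npz',p=p,d=d); return p,d
E
python3 - <<'E'
from h import *
for n in('top','side'):
    p,d=shot(n,n+'0'); cv2.imwrite(f'pics/{n}0.png',cv2.cvtColor(p,cv2.COLOR_RGB2BGR))
    c,f,Rm,t=cal(n); print(n,c,f,-Rm.T@t)
print(observe())
E
```

```text
pics
top {'vfov': 43.648096282442, 'cx': 281.7009255013722, 'cy': 213.4609587241482, 'rvec': array([ 2.13644549, -2.04932647,  0.24565024]), 'tvec': array([-0.05490453,  0.45927661,  1.5731727 ])} 524.3990248330786 [ 0.07780807 -0.05058388  1.6371344 ]
side {'vfov': 46.85673894847857, 'cx': 286.6231342607873, 'cy': 213.17528394763943, 'rvec': array([ 0.20366502, -2.67795696,  1.49911637]), 'tvec': array([0.4233899 , 0.18334182, 1.12132772])} 484.6228808880253 [0.29747334 0.9133981  0.73990717]
{'clock': 0.1, 'q': array([70.42225336, 22.01310156,  0.93955361, 78.5529458 , -0.36129932,
       79.53787639, -2.66435081]), 'qvel': array([ 0.03497971,  0.0057485 , -0.00518553, -0.17842726, -0.03336779,
        0.08935336, -0.07388075]), 'joint_efforts': array([ 4.13338625e-03, -6.29129791e+01,  8.48188698e-01, -3.72754812e+01,
        1.68192491e-02,  1.06304491e-02,  6.92729304e-05]), 'ee_pos': array([ 0.171914  , -0.60046947,  0.24736851]), 'tcp_rot': array([-179.05201817,   89.89890961,  106.92407691]), 'contact_force': array([ 0.7409209 , -0.29798094, -0.1509976 ]), 'wrist_torque': array([-0.04060943, -0.02585623, -0.04206595]), 'grip_width': 0.08511703207203143}
```

View pics/top0.png

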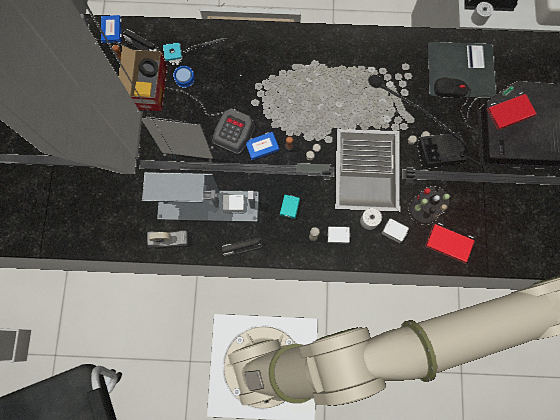

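View pics/side0.png

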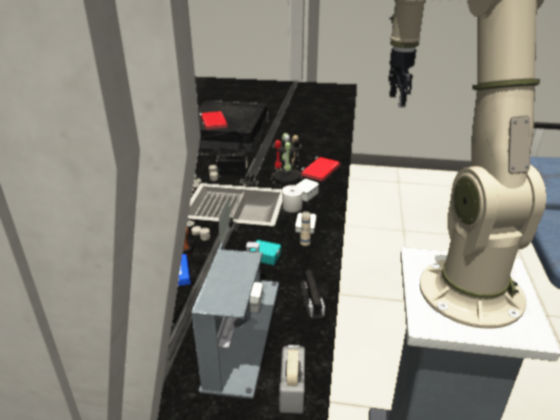

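Top view: the stand is at about (205,197), with its own tin at (234,202). The loose-tin candidates are white (339,235) beside the coin roll (314,234), white (396,230) beside the till roll (371,218), and turquoise (290,206), which is the decoy. I'll measure these and check them in a crop.

```bash
cat >> h.py <<'E'
def rect(W,c,r,z0,z1):
    u,v=c; w=W[v-r:v+r,u-r:u+r]; uu=w.reshape(-1,3); m=(uu[:,2]>z0)&(uu[:,2]<z1); q=uu[m]
    if len(q)<5: return None
    (cx,cy),(a,b),th=cv2.minAreaRect((q[:,:2]*1000).astype(np.float32))
    return np.round([cx,cy,a,b,th,np.median(q[:,2])*1000,len(q)],1)
E
python3 - <<'E'
from h import *
z=np.load('top0.npz'); W=cloud('top',z['d'])
for n,c,r,a,b in [('coin tin',(339,235),14,.012,.06),('till tin',(396,231),15,.015,.06),('turq',(290,206),14,.015,.06),('stand tin',(233,202),11,.025,.06),('coinroll',(314,234),10,.06,.1),('till',(371,218),13,.04,.08),('hood',(180,187),45,.18,.215),('stapler',(242,246),24,.02,.06),('tape',(167,239),24,.03,.11)]:
    print(n,rect(W,c,r,a,b), np.round(W[c[1],c[0]],4))
print(np.round(W[np.array([275,150,100]),np.array([300,300,450])],3))
p=z['p'][:,:,::-1]
a=cv2.resize(p[160:265,130:270],None,fx=5.5,fy=5.5,interpolation=cv2.INTER_CUBIC)
cv2.imwrite('pics/c1.png',a)
a=cv2.resize(p[180:260,275:425],None,fx=5.3,fy=5.3,interpolation=cv2.INTER_CUBIC)
cv2.imwrite('pics/c2.png',a)
E
```

```text
coin tin [ 409.7 -215.3   49.6   70.5    1.5   22.5  338. ] [ 0.4063 -0.2176  0.0261]
till tin [ 428.4 -391.1   68.4   51.7   62.3   36.4  377. ] [ 0.424  -0.3935  0.0377]
turq [493.3 -58.   50.5  70.2  79.2  31.  335. ] [ 0.4931 -0.0608  0.0281]
stand tin [495.  121.2  51.   67.3   3.8  39.2 340. ] [0.4948 0.1189 0.0427]
coinroll [ 401.6 -136.    25.2   24.6   22.2   88.5   71. ] [ 0.3931 -0.1357  0.0904]
till [ 461.9 -313.2   56.8   56.8   46.5   57.7  283. ] [ 0.4677 -0.3193  0.0157]
hood [ 499.1  271.9  191.1  180.7   59.5  199.4 1789. ] [0.492  0.2565 0.1984]
stapler [358.8  86.5  31.  121.4  14.7  44.2 288. ] [0.3552 0.082  0.0467]
tape [372.2 317.1  42.3 118.8   6.   51.3 426. ] [0.3642 0.3103 0.0644]
[[ 0.351 -0.118 -0.587]
 [ 0.692 -0.087  0.002]
 [ 0.892 -0.588  0.004]]
```

View pics/c1.png

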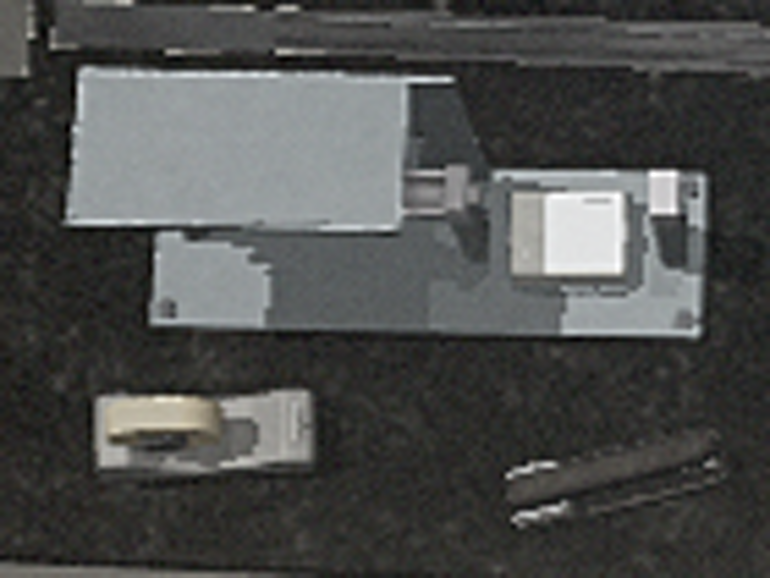

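View pics/c2.png

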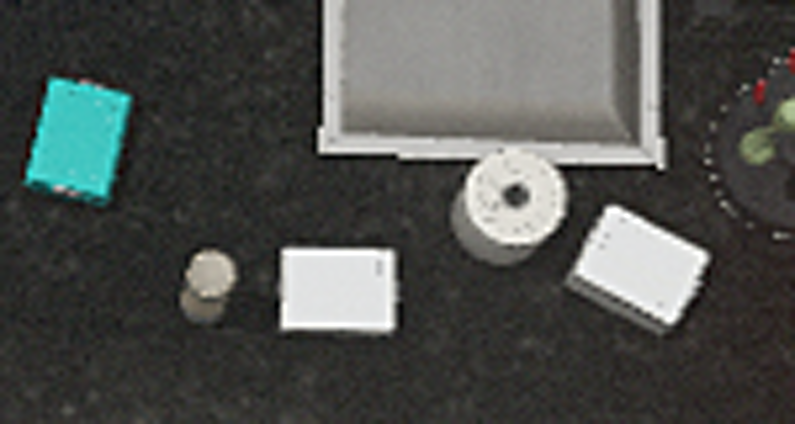

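```bash
cat >> h.py <<'E'
def fit(W,xy,h,r=.06,tol=.006):
    """centroid + yaw (of tin x axis, short side) of the flat top at height h near xy"""
    q=W.reshape(-1,3); m=(abs(q[:,2]-h)<tol)&(np.hypot(q[:,0]-xy[0],q[:,1]-xy[1])<r); q=q[m]
    c=q[:,:2].mean(0); w,V=np.linalg.eigh(np.cov((q[:,:2]-c).T)); a=V[:,0]; a=a*np.sign(a[0])
    return c*1000,np.degrees(np.arctan2(a[1],a[0])),np.sqrt(12*w)*1000,q[:,2].mean()*1000,len(q)
E
python3 - <<'E'
from h import *
D=[]
for i in range(4): D.append(shot('top',f't{i}')[1])
d=np.median(D,0); W=cloud('top',d)
np.set_printoptions(precision=1,suppress=True)
for n,xy,h,r in [('shallow',(.41,-.215),.022,.05),('deep',(.428,-.391),.036,.05),('bottom',(.495,.121),.038,.05),('coin',(.4,-.136),.088,.03),('till',(.462,-.313),.057,.045)]:
    print(n,*fit(W,xy,h,r))
q=W.reshape(-1,3)
for n,a,b,box in [('hood',.185,.212,(.40,.60,.15,.42)),('plate',.003,.014,(.42,.56,.03,.40))]:
    m=(q[:,2]>a)&(q[:,2]<b)&(q[:,0]>box[0])&(q[:,0]<box[1])&(q[:,1]>box[2])&(q[:,1]<box[3])
    s=q[m]
    print(n,cv2.minAreaRect((s[:,:2]*1000).astype(np.float32)),s[:,2].mean())
    # edges: for hood, min x per y bin ; max
    for lo in np.arange(.05,.40,.03):
        k=s[(s[:,1]>lo)&(s[:,1]<lo+.03)]
        if len(k)>8: print('  ',lo+.015,np.percentile(k[:,0],[2,98])*1000,end='')
    print()
    print('  y range',[ (x,np.percentile(s[abs(s[:,0]-x)<.008][:,1],[1,99])*1000) for x in (.46,.47,.48,.5,.52) if (abs(s[:,0]-x)<.008).sum()>5])
E
```

```text
shallow [ 408.7 -215. ] 2.86939709085608 [50.2 67.3] 22.76010296807739 339
deep [ 428.3 -391.5] -26.820464880841417 [50.6 67.8] 36.36589917167858 345
bottom [495.  120.3] 1.6143126696025918 [49.2 68.3] 39.03407917114262 320
coin [ 401.5 -136.1] 62.22810214251844 [22.8 23.7] 89.16861277654283 60
till [ 461.4 -313.8] 78.15483985807603 [50.7 53. ] 57.800676806426964 261
hood ((491.6544189453125, 266.07122802734375), (87.2842788696289, 195.1715850830078), 0.9956570863723755) 0.1995406768419663
   0.185 [450.3 533.9]   0.21500000000000002 [450.2 534.2]   0.245 [450.2 533.8]   0.275 [448.9 532.6]   0.305 [448.5 531.3]   0.335 [447.6 530.7]   0.365 [448.3 532.7]
  y range [(0.46, array([191.2, 360.7])), (0.47, array([192.1, 360. ])), (0.48, array([192.5, 360.8])), (0.5, array([191.5, 361.7])), (0.52, array([193.5, 362.1]))]
plate ((489.3817138671875, 215.69281005859375), (138.7876434326172, 367.3229675292969), 0.20785094797611237) 0.008554114032994907
   0.065 [427.8 547.9]   0.095 [427.6 553.3]   0.125 [425.7 555.8]   0.15500000000000003 [424.5 555.8]   0.185 [426.7 531.7]   0.21500000000000002 [427.7 506.3]   0.245 [425.1 495.4]   0.275 [429.2 497.7]   0.305 [428.3 495.7]   0.335 [424.  493.4]   0.365 [422.8 494.2]   0.39499999999999996 [421.1 483.7]
  y range [(0.46, array([ 43.5, 389.8])), (0.47, array([ 43.5, 386.7])), (0.48, array([ 40.6, 389.1])), (0.5, array([ 35.5, 365.6])), (0.52, array([ 37.7, 175.6]))]
```

```bash
cat >> h.py <<'E'
def plan(P,yaw,start=None):
    """print shift (tool axes) and turn to world TCP P with jaw axis at yaw (mod 180)"""
    o=observe(); Rm=R.from_euler('xyz',o['tcp_rot'],degrees=True).as_matrix()
    jy=np.degrees(np.arctan2(Rm[1,2],Rm[0,2])); t=(jy-yaw+90)%180-90
    np.set_printoptions(precision=4,suppress=True)
    print('clk',o['clock'],'pos',o['ee_pos'],'jaw',round(jy,2),'tilt',np.round(Rm[:,0],4),'q',np.round(o['q'],1),'F',np.round(o['contact_force'],1),'w',round(o['grip_width'],4))
    print('SHIFT',Rm.T@(np.array(P)-o['ee_pos']),'TURN',round(t,2)); return Rm
E
python3 - <<'E'
from h import *
plan((.4283,-.3915,.12),-26.8)
plan((.4283,-.3915,.12),63)
E
```

```text
clk 0.3 pos [ 0.172  -0.6007  0.2479] jaw -74.02 tilt [-0.0001  0.0007 -1.    ] q [70.4 22.   0.9 78.5 -0.4 79.5 -2.7] F [ 0.3 -0.5 -0.4] w 0.0854
SHIFT [ 0.1281  0.304  -0.1305] TURN -47.22
clk 0.3 pos [ 0.172  -0.6007  0.2479] jaw -74.02 tilt [-0.0001  0.0007 -1.    ] q [70.4 22.   0.9 78.5 -0.4 79.5 -2.7] F [ 0.3 -0.5 -0.4] w 0.0854
SHIFT [ 0.1281  0.304  -0.1305] TURN 42.98
```

Call:
{"op": "carry_out", "data": {"translation": [[0,0.04,-0.017],[0.01,0.09,-0.039],[0.03,0.14,-0.06],[0.055,0.195,-0.084],[0.08,0.245,-0.105],[0.105,0.285,-0.122],[0.128,0.304,-0.1305],[0.128,0.304,-0.1305]], "turn": [-5,-14,-23,-32,-40,-45,-47.2,-47.2], "grip": 1}}

```text
clock: 1.3
ee_pos: [0.4289, -0.3891, 0.1184]
tcp_rot: [149.4, 89.8, 122.8]
contact_force: [0.1, 0.3, -0.4]
grip_width: 0.085
```

```bash
python3 -c "
from h import *
plan((.4283,-.3915,.030),-26.8)"
```

```text
clk 1.3 pos [ 0.4289 -0.3891  0.1184] jaw -26.61 tilt [-0.0022  0.0034 -1.    ] q [ 51.   22.9 -15.1  95.    6.4  63.2   7.5] F [ 0.1  0.3 -0.4] w 0.085
SHIFT [ 0.0884 -0.0026  0.0008] TURN 0.19
```

Call:
{"op": "carry_out", "data": {"translation": [[0.01,0,0],[0.03,0,0],[0.052,0,0],[0.07,0,0],[0.082,0,0],[0.09,0,0],[0.09,0,0],[0.09,0,0]], "turn": [0,0,0,0,0,0,0,0]}}

```text
clock: 2.3
ee_pos: [0.4288, -0.3919, 0.0309]
tcp_rot: [-8.8, 89.9, -35.6]
contact_force: [-0.8, 0.2, 0.2]
grip_width: 0.0853
```

```bash
python3 -c "
from h import *
plan((.4283,-.3915,.030),-26.8)
p,d=shot('top','g1'); cv2.imwrite('pics/g1.png',cv2.resize(p[170:290,300:460,::-1],None,fx=5,fy=5,interpolation=2))"
```

```text
clk 2.3 pos [ 0.4288 -0.3919  0.0309] jaw -26.82 tilt [ 0.0008 -0.0006 -1.    ] q [ 50.3  28.8 -14.1  99.    8.5  53.2   6. ] F [-0.8  0.2  0.2] w 0.0853
SHIFT [ 0.0009  0.0002 -0.0006] TURN -0.02
```

View pics/g1.png

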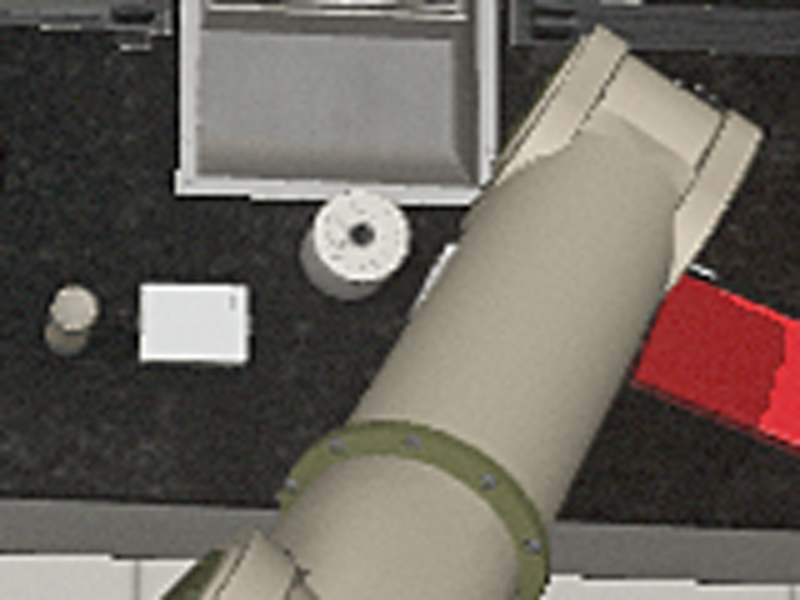

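The crop shows the forearm hiding the deep tin. The till roll at (355,235) is undisturbed, and the numbers are on target, so I'm closing.

Call:
{"op": "carry_out", "data": {"translation": [[0,0,0],[0,0,0],[0,0,0],[0,0,0],[0,0,0],[0,0,0],[0,0,0],[0,0,0]], "turn": [0,0,0,0,0,0,0,0], "grip": 0, "force": 50}}

```text
clock: 3.35
ee_pos: [0.4289, -0.3921, 0.031]
tcp_rot: [-10.4, 89.9, -37.2]
contact_force: [0.2, -0.1, 4.9]
grip_width: 0.0489
```

Call:
{"op": "carry_out", "data": {"translation": [[-0.01,0,0],[-0.03,0,0],[-0.055,0,0],[-0.085,0,0],[-0.115,0,0],[-0.145,0,0],[-0.17,0,0],[-0.17,0,0]], "turn": [0,0,0,0,0,0,0,0]}}

```text
clock: 4.35
ee_pos: [0.4289, -0.3921, 0.202]
tcp_rot: [-14.6, 89.8, -41.4]
contact_force: [-0.1, -0.5, -3.6]
grip_width: 0.0492
```

```bash
python3 -c "
from h import *
plan((.495,.120,.200),1.5)"
```

```text
clk 4.35 pos [ 0.4289 -0.3921  0.202 ] jaw -26.82 tilt [ 0.0022 -0.0019 -1.    ] q [ 51.4  18.8 -15.4  89.3   5.1  72.5   8.5] F [-0.1 -0.5 -3.6] w 0.0492
SHIFT [ 0.0012  0.4868 -0.1721] TURN -28.32
```

Call:
{"op": "carry_out", "data": {"translation": [[0,0.03,-0.011],[0,0.08,-0.028],[0,0.14,-0.05],[0,0.197,-0.07],[0,0.253,-0.09],[0,0.31,-0.11],[0,0.36,-0.127],[0,0.4,-0.141]], "turn": [-1,-5,-9,-13,-17,-21,-25,-28.3]}}

```text
clock: 5.35
ee_pos: [0.4819, 0.0313, 0.1988]
tcp_rot: [169.8, 89.9, 171.5]
contact_force: [0.4, -0.8, -3.8]
grip_width: 0.0489
```

```bash
python3 -c "
from h import *
plan((.495,.120,.150),1.5)"
```

```text
clk 5.35 pos [0.4819 0.0313 0.1988] jaw 1.7 tilt [-0.0023  0.0003 -1.    ] q [ 25.6   9.1 -36.3 102.9   5.7  69.9 -10.6] F [ 0.4 -0.8 -3.8] w 0.0489
SHIFT [0.0488 0.0883 0.0158] TURN 0.2
```

Call:
{"op": "carry_out", "data": {"translation": [[0,0.025,0.004],[0,0.055,0.0085],[0,0.08,0.012],[0,0.0912,0.0138],[0,0.0912,0.0138],[0.02,0.0912,0.0138],[0.05,0.0912,0.0138],[0.05,0.0912,0.0138]], "turn": [0,0,0,0,0,0,0,0]}}

```text
clock: 6.35
ee_pos: [0.4928, 0.1182, 0.1481]
tcp_rot: [-165.7, 89.7, -164.3]
contact_force: [0.3, 0.3, -4.0]
grip_width: 0.0492
```

```bash
python3 -c "
from h import *
plan((.495,.120,.070),1.5)
for n in('top','side'):
    p,d=shot(n,'p1'+n)
    a=p[150:270,130:290] if n=='top' else p[240:420,170:340]
    cv2.imwrite('pics/p1%s.png'%n,cv2.resize(a[:,:,::-1],None,fx=3.2,fy=3.2,interpolation=2))
a=[cv2.imread('pics/p1%s.png'%n) for n in('top','side')]
h=min(x.shape[0] for x in a); cv2.imwrite('pics/p1.png',cv2.resize(a[1],(544,576)))"
```

```text
clk 6.35 pos [0.4928 0.1182 0.1481] jaw 1.37 tilt [-0.0052 -0.0015 -1.    ] q [ 16.4  16.  -38.9 103.1  11.   65.  -24.8] F [ 0.3  0.3 -4. ] w 0.0492
SHIFT [0.078  0.0019 0.0026] TURN -0.13
```

View pics/p1.png

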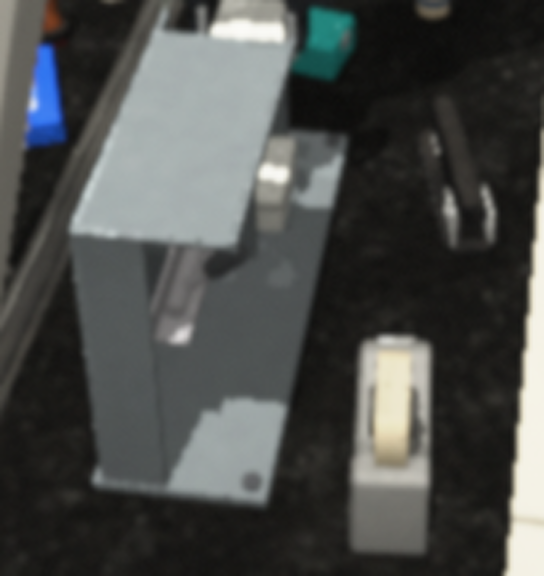

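The side view shows the gripper above the hood's far end and the bolt drawn back. The dispenser and stapler are untouched. I'm descending to just above the column.

Call:
{"op": "carry_out", "data": {"translation": [[0.01,0,0],[0.025,0,0],[0.04,0,0],[0.055,0,0],[0.062,0,0],[0.065,0,0],[0.065,0,0],[0.065,0,0]], "turn": [0,0,0,0,0,0,0,0]}}

```text
clock: 7.45
ee_pos: [0.4949, 0.1205, 0.0858]
tcp_rot: [8.8, 89.9, 10.2]
contact_force: [-0.4, 0.4, -3.5]
grip_width: 0.0489
```

```bash
python3 -c "
from h import *
plan((.495,.120,.070),1.5)
p,d=shot('top','p2')
W=cloud('top',d)
print(np.round(W[195:212:2,222:248:3]*1000))"
```

```text
clk 7.45 pos [0.4949 0.1205 0.0858] jaw 1.48 tilt [ 0.001   0.0002 -1.    ] q [ 14.6  20.5 -37.7 106.8  14.7  57.5 -27.9] F [-0.4  0.4 -3.5] w 0.0489
SHIFT [ 0.0158 -0.0006  0.0001] TURN -0.02
[[[377.  90. 548.]
  [375.  82. 556.]
  [374.  75. 562.]
  [373.  69. 565.]
  [372.  62. 570.]
  [371.  55. 574.]
  [371.  48. 576.]
  [371.  42. 576.]
  [371.  36. 579.]]

 [[374.  90. 545.]
  [371.  82. 556.]
  [369.  75. 564.]
  [368.  68. 568.]
  [367.  61. 573.]
  [367.  55. 575.]
  [366.  48. 578.]
  [365.  41. 585.]
  [366.  35. 580.]]

 [[368.  89. 548.]
  [366.  82. 558.]
  [364.  74. 567.]
  [362.  67. 573.]
  [363.  61. 574.]
  [361.  54. 580.]
  [360.  47. 584.]
  [360.  41. 585.]
  [361.  35. 583.]]

 [[365.  89. 544.]
  [362.  81. 557.]
  [360.  74. 566.]
  [358.  67. 574.]
  [357.  60. 579.]
  [357.  54. 581.]
  [356.  47. 584.]
  [355.  40. 590.]
  [355.  34. 590.]]

 [[360.  89. 547.]
  [357.  81. 560.]
  [355.  74. 567.]
  [354.  67. 571.]
  [352.  60. 579.]
  [351.  53. 586.]
  [350.  46. 590.]
  [351.  40. 589.]
  [349.  33. 594.]]

 [[355.  88. 550.]
  [352.  81. 559.]
  [350.  73. 568.]
  [348.  66. 577.]
  [348.  59. 581.]
  [346.  52. 588.]
  [346.  46. 589.]
  [345.  39. 596.]
  [345.  33. 597.]]

 [[352.  89. 543.]
  [347.  80. 562.]
  [346.  73. 569.]
  [343.  65. 581.]
  [343.  59. 582.]
  [342.  52. 586.]
  [341.  45. 594.]
  [341.  39. 595.]
  [340.  33. 598.]]

 [[347.  88. 544.]
  [344.  80. 559.]
  [342.  73. 569.]
  [339.  65. 579.]
  [338.  58. 587.]
  [337.  51. 591.]
  [336.  45. 596.]
  [335.  38. 601.]
  [335.  32. 601.]]

 [[344.  89. 539.]
  [339.  80. 559.]
  [337.  72. 570.]
  [334.  64. 584.]
  [334.  58. 585.]
  [332.  51. 594.]
  [331.  44. 600.]
  [330.  38. 603.]
  [329.  31. 607.]]]
```

Call:
{"op": "carry_out", "data": {"translation": [[0.004,0,0],[0.008,0,0],[0.012,0,0],[0.014,0,0],[0.0155,0,0],[0.0165,0,0],[0.0165,0,0],[0.0165,0,0]], "turn": [0,0,0,0,0,0,0,0]}}

```text
clock: 8.5
ee_pos: [0.4945, 0.1205, 0.069]
tcp_rot: [4.2, 90.0, 5.7]
contact_force: [-1.6, -0.3, -0.5]
grip_width: 0.0492
```

Call:
{"op": "carry_out", "data": {"translation": [[0,0,0],[0,0,0],[0,0,0],[-0.01,0,0],[-0.04,0,0],[-0.08,0,0],[-0.12,0,0],[-0.14,0,0]], "turn": [0,0,0,0,0,0,0,0], "grip": 1}}

```text
clock: 9.5
ee_pos: [0.4953, 0.121, 0.2121]
tcp_rot: [7.0, 89.8, 8.5]
contact_force: [0.0, 0.0, -0.5]
grip_width: 0.0855
```

```bash
python3 -c "
from h import *
plan((.4087,-.215,.12),2.5)"
```

```text
clk 9.5 pos [0.4953 0.121  0.2121] jaw 1.5 tilt [ 0.0039  0.0006 -1.    ] q [ 17.6  12.5 -39.9  98.3   8.4  72.1 -22.8] F [ 0.   0.  -0.5] w 0.0855
SHIFT [ 0.0915 -0.3337 -0.0957] TURN -1.0
```

Call:
{"op": "carry_out", "data": {"translation": [[0,-0.03,-0.009],[0,-0.085,-0.024],[0,-0.145,-0.042],[0,-0.205,-0.059],[0,-0.265,-0.076],[0.02,-0.31,-0.089],[0.055,-0.3337,-0.0957],[0.0885,-0.3337,-0.0957]], "turn": [-1,-1,-1,-1,-1,-1,-1,-1]}}

```text
clock: 10.5
ee_pos: [0.4068, -0.2182, 0.1201]
tcp_rot: [-49.3, 89.9, -47.1]
contact_force: [0.4, 1.1, 0.6]
grip_width: 0.0853
```

```bash
python3 -c "
from h import *
np.set_printoptions(precision=1,suppress=True)
W=cloud('top',np.median([grab_frame('top')[1] for i in range(3)],0))
print('column',*fit(W,(.495,.12),.074,.05)); print('shallow',*fit(W,(.4087,-.215),.022,.05))
plan((.4087,-.215,.020),2.5)"
```

```text
column [494.3 120.6] 4.537199324202515 [50.2 70.3] 74.78635133229125 340
shallow [nan nan] nan [nan nan] nan 0
clk 10.65 pos [ 0.4066 -0.215   0.1199] jaw 2.49 tilt [-0.0022  0.0018 -1.    ] q [ 45.3   9.7 -23.2 112.2   4.4  59.1  22.6] F [ 1.1 -0.2  1.3] w 0.0852
SHIFT [ 0.0999 -0.0003  0.0023] TURN -0.01h.py:25: RuntimeWarning: Mean of empty slice.
  c=q[:,:2].mean(0); w,V=np.linalg.eigh(np.cov((q[:,:2]-c).T)); a=V[:,0]; a=a*np.sign(a[0])
  ret = um.true_divide(
  avg = a.mean(axis, **keepdims_kw)
h.py:25: RuntimeWarning: Degrees of freedom <= 0 for slice
  c=q[:,:2].mean(0); w,V=np.linalg.eigh(np.cov((q[:,:2]-c).T)); a=V[:,0]; a=a*np.sign(a[0])
  c *= np.true_divide(1, fact)
  c *= np.true_divide(1, fact)
h.py:26: RuntimeWarning: Mean of empty slice.
  return c*1000,np.degrees(np.arctan2(a[1],a[0])),np.sqrt(12*w)*1000,q[:,2].mean()*1000,len(q)
  ret = ret.dtype.type(ret / rcount)
```

Call:
{"op": "carry_out", "data": {"translation": [[0.015,0,0],[0.04,0,0],[0.065,0,0],[0.085,0,0],[0.095,0,0],[0.1,0,0],[0.1,0,0],[0.1,0,0]], "turn": [0,0,0,0,0,0,0,0]}}

```text
clock: 11.65
ee_pos: [0.408, -0.2159, 0.021]
tcp_rot: [-29.7, 89.9, -27.2]
contact_force: [0.4, 0.3, -0.2]
grip_width: 0.0855
```

Call:
{"op": "carry_out", "data": {"translation": [[0,0,0],[0,0,0],[0,0,0],[0,0,0],[0,0,0],[0,0,0],[0,0,0],[0,0,0]], "turn": [0,0,0,0,0,0,0,0], "grip": 0, "force": 50}}

```text
clock: 12.65
ee_pos: [0.4078, -0.2158, 0.0209]
tcp_rot: [-33.0, 89.9, -30.5]
contact_force: [-0.5, 0.6, 5.3]
grip_width: 0.0491
```

```bash
python3 -c "
from h import *
plan((.495,.120,.200),1.5)"
```

```text
clk 12.65 pos [ 0.4078 -0.2158  0.0209] jaw 2.47 tilt [ 0.0008 -0.0005 -1.    ] q [ 43.3  18.4 -21.9 117.    9.4  46.2  18.3] F [-0.5  0.6  5.3] w 0.0491
SHIFT [-0.1792  0.3317  0.1017] TURN 0.97
```

Call:
{"op": "carry_out", "data": {"translation": [[-0.01,0,0],[-0.035,0,0],[-0.07,0,0],[-0.11,0,0],[-0.15,0,0],[-0.175,0.02,0.006],[-0.179,0.06,0.018],[-0.179,0.11,0.034]], "turn": [0,0,0,0,0,0,0,0]}}

```text
clock: 13.65
ee_pos: [0.4368, -0.1039, 0.2004]
tcp_rot: [-35.0, 89.9, -32.7]
contact_force: [0.8, 0.7, -2.0]
grip_width: 0.0488
```

Call:
{"op": "carry_out", "data": {"translation": [[0,0.05,0.016],[0,0.1,0.031],[0,0.145,0.044],[0,0.185,0.056],[0,0.21,0.064],[0,0.2213,0.0672],[0,0.2213,0.0672],[0,0.2213,0.0672]], "turn": [1,1,1,1,1,1,1,1]}}

```text
clock: 14.65
ee_pos: [0.4941, 0.1182, 0.1993]
tcp_rot: [-115.1, 90.0, -113.7]
contact_force: [-0.7, -0.9, -1.6]
grip_width: 0.0491
```

```bash
python3 -c "
from h import *
grab_frame('side')
plan((.4945,.1197,.115),1.5)"
```

```text
clk 14.7 pos [0.4942 0.1181 0.1993] jaw 1.36 tilt [-0.0002 -0.0007 -1.    ] q [ 18.6  13.2 -41.   99.3   9.2  70.8 -23.3] F [-0.3 -0.5 -1.5] w 0.0489
SHIFT [0.0843 0.0016 0.0004] TURN -0.14
```

Call:
{"op": "carry_out", "data": {"translation": [[0.015,0.0005,0],[0.04,0.001,0],[0.065,0.001,0],[0.08,0.001,0],[0.09,0.001,0],[0.095,0.001,0],[0.095,0.001,0],[0.095,0.001,0]], "turn": [0,0,0,0,0,0,0,0]}}

```text
clock: 15.7
ee_pos: [0.4946, 0.1209, 0.105]
tcp_rot: [10.3, 89.9, 11.8]
contact_force: [0.2, -0.2, -0.5]
grip_width: 0.0489
```

```bash
python3 -c "
from h import *
grab_frame('side')
plan((.4945,.1197,.095),1.5)"
```

```text
clk 15.75 pos [0.4946 0.1209 0.105 ] jaw 1.48 tilt [ 0.0012  0.0002 -1.    ] q [ 16.2  19.4 -39.6 105.8  14.2  59.8 -27.4] F [ 0.3 -0.3 -2.1] w 0.0489
SHIFT [ 0.01   -0.0012 -0.0001] TURN -0.02
```

Call:
{"op": "carry_out", "data": {"translation": [[0.003,-0.001,0],[0.006,-0.001,0],[0.008,-0.001,0],[0.009,-0.001,0],[0.01,-0.001,0],[0.0105,-0.001,0],[0.0105,-0.001,0],[0.0105,-0.001,0]], "turn": [0,0,0,0,0,0,0,0]}}

```text
clock: 16.75
ee_pos: [0.4942, 0.1198, 0.0949]
tcp_rot: [-63.9, 90.0, -62.4]
contact_force: [-6.0, -1.3, 11.1]
grip_width: 0.0488
```

```bash
python3 -c "
from h import *
plan((.4945,.1197,.095),1.5)"
```

```text
clk 16.75 pos [0.4942 0.1198 0.0949] jaw 1.48 tilt [ 0.0003 -0.0006 -1.    ] q [ 16.   20.1 -39.3 106.4  14.8  58.7 -27.9] F [-6.  -1.3 11.1] w 0.0488
SHIFT [-0.0001 -0.0001  0.0003] TURN -0.02
```

Call:
{"op": "carry_out", "data": {"translation": [[0,0,0],[0,0,0],[0,0,0],[-0.01,0,0],[-0.04,0,0],[-0.08,0,0],[-0.11,0,0],[-0.12,0,0]], "turn": [0,0,0,0,0,0,0,0], "grip": 1}}

```text
clock: 17.75
ee_pos: [0.4951, 0.1202, 0.2164]
tcp_rot: [6.2, 89.8, 7.7]
contact_force: [0.5, 0.5, -0.3]
grip_width: 0.0852
```

Call:
{"op": "carry_out", "data": {"translation": [[0,0,-0.02],[0,0,-0.06],[0,0,-0.1],[0,0,-0.12],[0,0,-0.12],[0,0,-0.12],[0,0,-0.12],[0,0,-0.12]], "turn": [0,0,0,0,0,0,0,0]}}

```text
clock: 18.75
ee_pos: [0.3746, 0.1167, 0.2137]
tcp_rot: [123.6, 89.9, 125.1]
contact_force: [0.2, -0.6, -1.6]
grip_width: 0.0852
```

```bash
python3 -c "
from h import *
np.set_printoptions(precision=1,suppress=True)
F=[grab_frame('top') for i in range(3)]
W=cloud('top',np.median([f[1] for f in F],0))
S=grab_frame('side')[0]
for z in (.096,): print('column',*fit(W,(.4945,.12),z,.045))
plan((.36,.34,.2),1.2)
a=cv2.resize(F[0][0][160:255,130:270,::-1],(700,475),interpolation=2)
cv2.imwrite('pics/p3.png',a)
np.savez('p3.npz',S=S)
cv2.imwrite('pics/p3s.png',cv2.resize(S[240:400,190:360,::-1],None,fx=4,fy=3.7,interpolation=2))"
```

```text
column [497.6  97. ] -79.6057120664784 [22.9 50.1] 96.88322691482809 114
clk 18.95 pos [0.3743 0.1167 0.2138] jaw 1.48 tilt [-0.0003  0.0003 -1.    ] q [ 23.7  -5.4 -42.2 113.   -3.9  71.  -15.7] F [-0.9  0.1 -0.3] w 0.0853
SHIFT [ 0.0138  0.2236 -0.0086] TURN 0.28
```

View pics/p3.png

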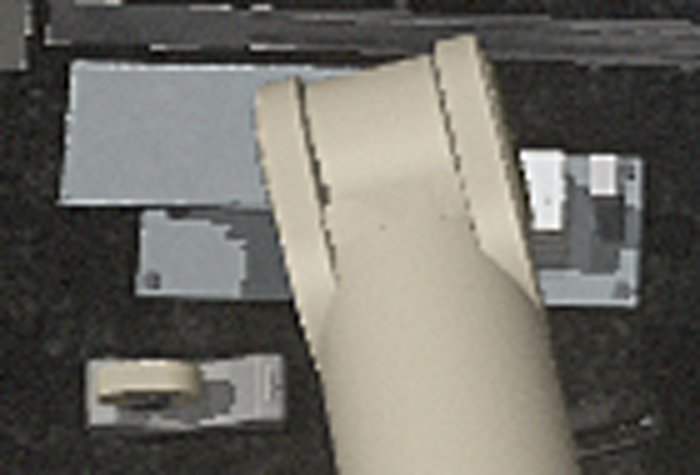

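The column end reads a top height of 96.9 mm (96 expected), and nothing has been disturbed. No move row changes the tool's tilt, so I'll use the open jaw's outer finger. It stands about 15 mm proud of the body and can reach the knob from the front with the body still clear of the hood. Moving in front of the hood now.

Call:
{"op": "carry_out", "data": {"translation": [[0,0.03,-0.002],[0,0.08,-0.004],[0,0.13,-0.006],[0,0.18,-0.008],[0,0.22,-0.009],[0,0.23,-0.009],[0.04,0.23,-0.009],[0.08,0.23,-0.009]], "turn": [0.3,0.3,0.3,0.3,0.3,0.3,0.3,0.3]}}

```text
clock: 19.95
ee_pos: [0.3601, 0.3457, 0.133]
tcp_rot: [-2.1, 89.9, -1.0]
contact_force: [-0.0, -1.4, -0.2]
grip_width: 0.0855
```

```bash
python3 -c "
from h import *
np.set_printoptions(precision=1,suppress=True)
W=cloud('top',np.median([grab_frame('top')[1] for i in range(3)],0))
S,d=shot('side','p4')
print('column',*fit(W,(.4945,.12),.096,.045))
plan((.385,.347,.13),1.2)
cv2.imwrite('pics/p4s.png',cv2.resize(S[240:400,190:360,::-1],None,fx=4,fy=3.7,interpolation=2))"
```

```text
column [494.5 118.8] -0.3796236382316607 [50.1 67.5] 97.27070775611412 343
clk 20.15 pos [0.3595 0.3458 0.1343] jaw 1.15 tilt [-0.0008 -0.0005 -1.    ] q [ -1.1  20.  -55.  104.9  18.1  64.4 -61.3] F [ 0.3 -0.2  0.2] w 0.0855
SHIFT [0.0043 0.0007 0.0255] TURN -0.05
```

View pics/p4s.png

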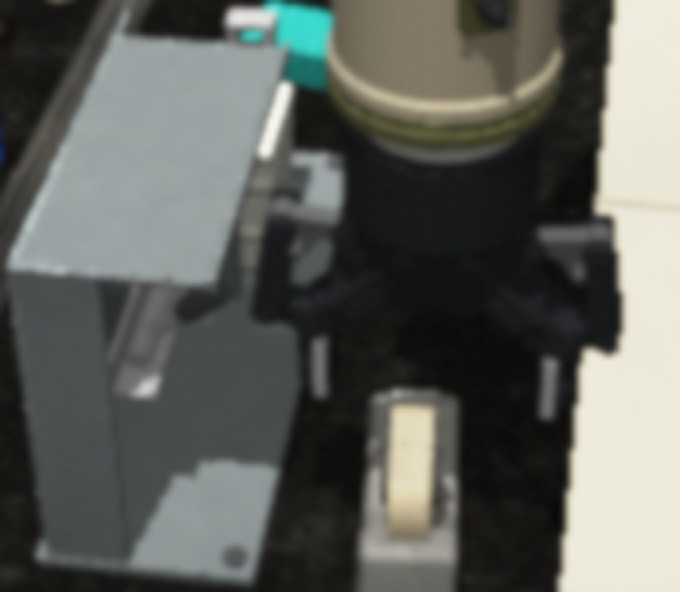

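Side view: the column's white lid edge sits under the hood line at (275,120). The gripper stands free in front of the hood with the dispenser below it at (410,470). The finger knuckles at (270,270) and (600,280) stick out beyond the body (345 to 540). I'll measure that outline from depth.

```bash
python3 -c "
from h import *
np.set_printoptions(precision=1,suppress=True)
W=cloud('side',np.load('p4.npz')['d'])*1000
q=W[240:350,235:365].reshape(-1,3)
t=np.array([359.5,345.8])
q=q[(abs(q[:,1]-t[1])<48)&(abs(q[:,0]-t[0])<80)&(q[:,2]>100)]
for z in range(105,300,8):
    s=q[abs(q[:,2]-z)<4]
    if len(s)>3:
        r=s[s[:,0]>t[0]+30]
        print(z,len(s),'x',np.percentile(s[:,0]-t[0],[0,3,97,100]),'y',np.percentile(s[:,1]-t[1],[3,97]), '| +side y', np.percentile(r[:,1]-t[1],[3,97]) if len(r)>2 else '')
# hood / knob from side
q=W.reshape(-1,3)
h=q[(q[:,2]>188)&(q[:,2]<206)&(q[:,1]>180)&(q[:,1]<375)&(q[:,0]>430)&(q[:,0]<545)]
for y in (200,230,260,290,320,350):
    s=h[abs(h[:,1]-y)<8]; print('hood y',y,np.percentile(s[:,0],[1,99]),s[:,2].mean())
k=W[240:345,190:270]; m=(k[...,2]>95)&(k[...,2]<185)&(k[...,1]>200)&(k[...,1]<360)&(k[...,0]>440)&(k[...,0]<525)
for v in range(66,110,3):
    r=[(u+190,*np.round(k[v,u]).astype(int)) for u in range(15,55,3) if m[v,u]]
    if r: print(v+240,r)
"
```

```text
129 6 x [41.3 41.3 46.2 46.2] y [-2.5 10.1] | +side y [-2.5 10.1]
137 34 x [-57.3 -55.8  53.2  53.3] y [-2.2 11.1] | +side y [-2.2 11.2]
145 62 x [-57.2 -56.9  53.1  54.9] y [-2.8 10.9] | +side y [-4.1 11. ]
153 62 x [-56.8 -56.5  54.6  54.8] y [-2.8 11.4] | +side y [-2.9 11.8]
161 61 x [-57.6 -56.1  54.1  54.7] y [ 2.  11.8] | +side y [-2.9 12. ]
169 49 x [-60.4 -58.2  58.8  61.1] y [ 4.6 12.5] | +side y [ 5.5 12.6]
177 222 x [-75.5 -71.4  68.1  71.1] y [-10.2  13.1] | +side y [-8.5 13.3]
185 239 x [-75.3 -74.3  67.9  71.2] y [-11.4  15.2] | +side y [-9.5 15.6]
193 319 x [-74.2 -70.4  67.4  71.1] y [-12.8  16.7] | +side y [-11.9  16.9]
201 230 x [-73.  -71.4  66.1  69. ] y [ 1.7 17.1] | +side y [ 1.9 16.9]
209 217 x [-72.4 -71.4  66.2  68.9] y [-1.5 18.6] | +side y [ 3.2 14. ]
217 340 x [-71.  -67.4  63.8  68.3] y [ 2.5 19.3] | +side y [ 2.7 13.2]
225 340 x [-69.7 -68.1  63.5  66.7] y [-3.1 18.6] | +side y [-1.5 13.2]
233 316 x [-69.  -67.5  64.7  66.3] y [-11.7  12.2] | +side y [-9.6 13.2]
241 15 x [-38.1 -38.   28.9  34.1] y [ 3.8 35.2] | +side y 
249 164 x [-37.8 -36.6  29.1  33.
[... 3116 characters left out ...]
4), np.int64(325), np.int64(104)), (226, np.int64(488), np.int64(326), np.int64(107)), (229, np.int64(482), np.int64(326), np.int64(107))]
342 [(217, np.int64(493), np.int64(359), np.int64(133)), (220, np.int64(498), np.int64(330), np.int64(102)), (223, np.int64(492), np.int64(330), np.int64(102)), (226, np.int64(487), np.int64(329), np.int64(102)), (229, np.int64(481), np.int64(332), np.int64(106))]Traceback (most recent call last):
  File "<string>", line 20, in <module>
    r=[(u+190,*np.round(k[v,u]).astype(int)) for u in range(15,55,3) if m[v,u]]
                                                                        ~^^^^^
IndexError: index 105 is out of bounds for axis 0 with size 105
```

```bash
python3 -c "
from h import *
np.set_printoptions(precision=0,suppress=True,linewidth=150)
for nm,f in(('top','t0.npz'),('side','side0.npz')):
    W=cloud(nm,np.load(f)['d'])*1000; q=W.reshape(-1,3)
    q=q[(q[:,0]>335)&(q[:,0]<415)&(q[:,1]>235)&(q[:,1]<395)&(q[:,2]>25)]
    for y in range(245,395,10):
        s=q[abs(q[:,1]-y)<5]
        if len(s)<2: continue
        r=s[s[:,2]>68]; print(nm,y,len(s),'maxz',np.percentile(s[:,2],98),'x',np.percentile(s[:,0],[2,98]),'tall x',(np.percentile(r[:,0],[0,100]) if len(r) else '-'))
"
```

```text
top 255 9 maxz 41.840038489243646 x [361. 383.] tall x -
top 265 48 maxz 44.33266999759759 x [357. 397.] tall x -
top 275 41 maxz 46.87744634000294 x [356. 395.] tall x -
top 285 40 maxz 39.45821831364333 x [355. 396.] tall x -
top 295 29 maxz 35.85747822983985 x [359. 394.] tall x -
top 305 49 maxz 84.88909637185083 x [355. 394.] tall x [365. 382.]
top 315 49 maxz 94.32090409209889 x [352. 384.] tall x [363. 383.]
top 325 50 maxz 99.15055107845065 x [352. 380.] tall x [359. 380.]
top 335 45 maxz 100.27629681924071 x [351. 379.] tall x [356. 380.]
top 345 43 maxz 96.73967347678574 x [349. 379.] tall x [358. 380.]
top 355 43 maxz 91.39838294105284 x [348. 378.] tall x [360. 376.]
top 365 30 maxz 82.85726424459278 x [346. 386.] tall x [360. 375.]
top 375 28 maxz 58.03449919382021 x [346. 385.] tall x -
side 255 5 maxz 35.91631856037534 x [360. 394.] tall x -
side 265 66 maxz 42.487378862902304 x [355. 394.] tall x -
side 275 72 maxz 41.9842799990162 x [355. 396.] tall x -
side 285 74 maxz 36.91058504721213 x [355. 395.] tall x -
side 295 24 maxz 32.36168571204458 x [354. 394.] tall x -
side 305 12 maxz 27.09576240721063 x [353. 392.] tall x -
side 315 14 maxz 89.67382965915965 x [355. 386.] tall x [363. 379.]
side 325 51 maxz 93.06197282810085 x [353. 381.] tall x [358. 383.]
side 335 86 maxz 93.81937546343538 x [351. 386.] tall x [357. 382.]
side 345 109 maxz 92.94939301014605 x [355. 381.] tall x [356. 381.]
side 355 122 maxz 88.4423903696469 x [348. 382.] tall x [358. 376.]
side 365 222 maxz 78.64794126612858 x [346. 384.] tall x [357. 374.]
side 375 348 maxz 53.21775498031071 x [345. 386.] tall x -
side 385 11 maxz 32.74329847986515 x [371. 381.] tall x -
```

Call:
{"op": "carry_out", "data": {"translation": [[0,0.0035,0],[0.006,0.0035,0],[0.014,0.0035,0],[0.024,0.0035,0],[0.034,0.0035,0],[0.044,0.0035,0],[0.05,0.0035,0],[0.05,0.0035,0]], "turn": [0,0,0,0,0,0,0,0]}}

```text
clock: 21.15
ee_pos: [0.359, 0.3497, 0.0833]
tcp_rot: [-156.7, 89.9, -155.5]
contact_force: [-0.5, 0.1, -0.4]
grip_width: 0.0854
```

```bash
python3 -c "
from h import *
S,d=shot('side','p5')
plan((.395,.349,.084),1.15)
cv2.imwrite('pics/p5s.png',cv2.resize(S[240:400,190:360,::-1],None,fx=4,fy=3.7,interpolation=2))"
```

```text
clk 21.2 pos [0.3592 0.3499 0.0838] jaw 1.19 tilt [-0.0003  0.     -1.    ] q [ -4.1  24.3 -52.6 107.6  22.4  59.1 -64.9] F [ 0.9 -0.1  0.5] w 0.0855
SHIFT [-0.0002 -0.0016  0.0358] TURN 0.04
```

View pics/p5s.png

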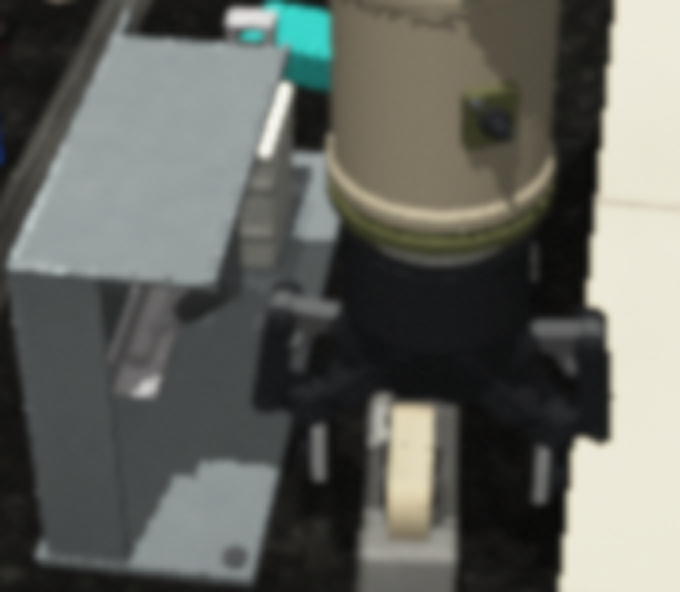

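The side view shows the fingers straddling the tape reel without contact, at (320,450) and (540,470) with the reel at (410,470). The dark knob is at (205,300). I'm moving slowly forward under the hood edge.

Call:
{"op": "carry_out", "data": {"translation": [[0,0,0.003],[0,0,0.008],[0,0,0.013],[0,0,0.018],[0,0,0.023],[0,0,0.028],[0,0,0.032],[0,0,0.035]], "turn": [0,0,0,0,0,0,0,0]}}

```text
clock: 22.2
ee_pos: [0.3945, 0.3506, 0.0838]
tcp_rot: [110.2, 90.0, 111.3]
contact_force: [0.2, 1.0, -0.3]
grip_width: 0.0858
```

```bash
python3 -c "
from h import *
S,d=shot('side','p6')
plan((.395,.349,.084),1.15)
cv2.imwrite('pics/p6s.png',cv2.resize(S[240:400,190:360,::-1],None,fx=4,fy=3.7,interpolation=2))"
```

```text
clk 22.25 pos [0.3948 0.3505 0.0839] jaw 1.15 tilt [ 0.0001  0.0001 -1.    ] q [ -4.1  27.2 -51.  103.7  24.   60.6 -62.9] F [ 0.2  0.2 -0. ] w 0.0853
SHIFT [-0.0001 -0.0015  0.0001] TURN 0.0
```

View pics/p6s.png

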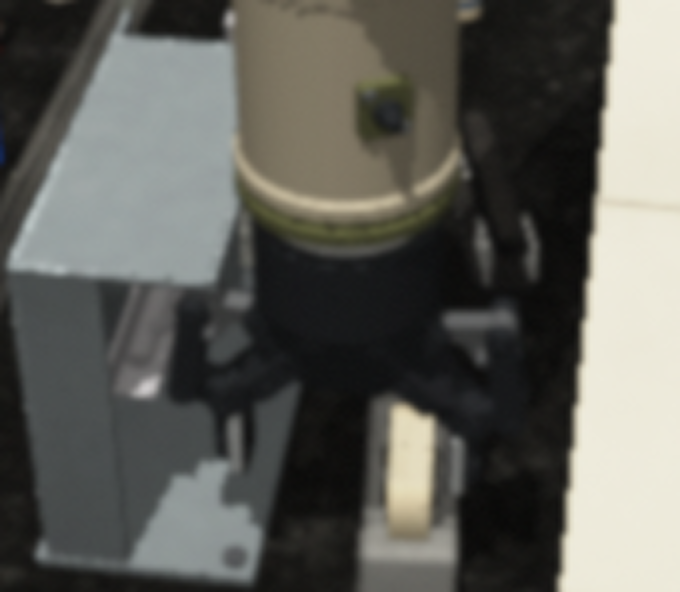

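The knuckle at (190,350) is under the hood edge, at the knob, with zero contact force. The reel and hood are both clear. I'm pushing along the stand's -y.

Call:
{"op": "carry_out", "data": {"translation": [[0,-0.003,0],[0,-0.008,0],[0,-0.014,0],[0,-0.02,0],[0,-0.026,0],[0,-0.032,0],[0,-0.038,0],[0,-0.045,0]], "turn": [0,0,0,0,0,0,0,0]}}

```text
clock: 23.25
ee_pos: [0.3952, 0.3054, 0.0839]
tcp_rot: [63.0, 90.0, 64.2]
contact_force: [0.7, 2.3, -0.1]
grip_width: 0.085
```

```bash
python3 -c "
from h import *
S,d=shot('side','p7')
plan((.395,.23,.084),1.15)
W=cloud('side',d)*1000; q=W.reshape(-1,3)
for f in('p5.npz','p7.npz'):
    W=cloud('side',np.load(f)['d'])*1000; q=W.reshape(-1,3)
    b=q[(q[:,0]>485)&(q[:,0]<508)&(q[:,2]>98)&(q[:,2]<122)&(q[:,1]>180)&(q[:,1]<360)]
    print(f,len(b),np.percentile(b[:,1],[1,50,90,95,99]))"
```

```text
clk 23.3 pos [0.3954 0.3043 0.0838] jaw 1.14 tilt [ 0.     -0.0007 -1.    ] q [  2.2  23.7 -52.1 107.9  21.8  58.9 -57.9] F [ 0.5  1.3 -1.6] w 0.0855
SHIFT [-0.0002 -0.0742 -0.0019] TURN -0.01
p5.npz 341 [272.4278 314.986  334.983  337.9498 350.9691]
p7.npz 352 [276.9605 309.0262 335.4615 338.0198 358.7703]
```

Call:
{"op": "carry_out", "data": {"translation": [[0,-0.004,0],[0,-0.01,0],[0,-0.017,0],[0,-0.024,0],[0,-0.031,0],[0,-0.038,0],[0,-0.044,0],[0,-0.05,0]], "turn": [0,0,0,0,0,0,0,0]}}

```text
clock: 24.3
ee_pos: [0.3962, 0.2551, 0.0838]
tcp_rot: [124.4, 90.0, 125.6]
contact_force: [-0.6, 1.7, -0.8]
grip_width: 0.0855
```

```bash
python3 -c "
from h import *
S,d=shot('side','p8')
plan((.395,.23,.084),1.15)
cv2.imwrite('pics/p8s.png',cv2.resize(S[230:390,190:360,::-1],None,fx=4,fy=3.7,interpolation=2))"
```

```text
clk 24.35 pos [0.3963 0.2543 0.0837] jaw 1.14 tilt [-0.0001 -0.0007 -1.    ] q [  9.4  20.1 -53.1 111.9  19.1  57.2 -51.4] F [-0.6  1.7 -2.2] w 0.0853
SHIFT [-0.0003 -0.0243 -0.0018] TURN -0.01
```

View pics/p8s.png

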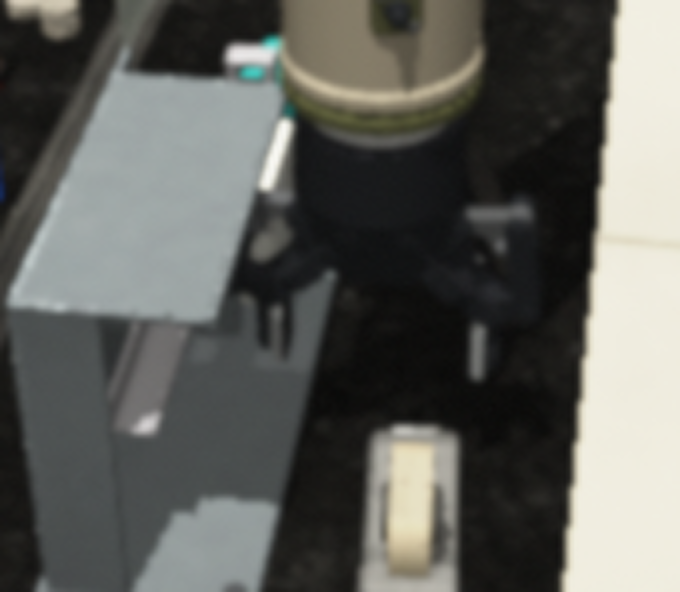

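In the side view the knob has left its old spot and the force is about 2 N, so the bolt is travelling. The reel is clear. I'm continuing toward the stop, with finer steps near it.

Call:
{"op": "carry_out", "data": {"translation": [[0,-0.004,0],[0,-0.009,0],[0,-0.014,0],[0,-0.018,0],[0,-0.021,0],[0,-0.023,0],[0,-0.023,0],[0,-0.023,0]], "turn": [0,0,0,0,0,0,0,0]}}

```text
clock: 25.35
ee_pos: [0.3966, 0.2324, 0.0838]
tcp_rot: [-119.4, 90.0, -118.2]
contact_force: [0.4, 0.4, 0.6]
grip_width: 0.0852
```

Call:
{"op": "carry_out", "data": {"translation": [[0,-0.0005,0],[0,-0.001,0],[0,-0.0015,0],[0,-0.002,0],[0,-0.002,0],[0,-0.002,0],[0,-0.002,0],[0,-0.002,0]], "turn": [0,0,0,0,0,0,0,0]}}

```text
clock: 26.35
ee_pos: [0.3967, 0.2306, 0.0838]
tcp_rot: [38.4, 90.0, 39.6]
contact_force: [-0.2, 2.2, -0.5]
grip_width: 0.0858
```

```bash
python3 -c "
from h import *
T,d=shot('top','p9')
plan((.395,.23,.084),1.15)
W=cloud('top',d)*1000
q=W.reshape(-1,3); s=q[(abs(q[:,0]-495)<14)&(q[:,1]>30)&(q[:,1]<150)&(q[:,2]>85)]
for y in range(35,150,8):
    k=s[abs(s[:,1]-y)<4]; print(y,len(k),np.round(np.percentile(k[:,2],[5,50,95])) if len(k) else '')"
```

```text
clk 26.4 pos [0.3967 0.2306 0.0838] jaw 1.18 tilt [-0.      0.0001 -1.    ] q [ 12.9  18.4 -53.4 113.6  17.7  56.5 -47.9] F [-0.6  2.3 -0.1] w 0.0853
SHIFT [-0.0002 -0.0005 -0.0017] TURN 0.03
35 0 
43 0 
51 14 [ 88. 103. 126.]
59 27 [ 99. 122. 130.]
67 23 [ 99. 120. 128.]
75 9 [111. 114. 120.]
83 15 [ 92. 116. 120.]
91 22 [ 94. 102. 116.]
99 22 [ 92. 103. 117.]
107 27 [ 94. 101. 119.]
115 22 [ 93. 107. 118.]
123 22 [ 95.  99. 116.]
131 25 [ 96. 104. 117.]
139 23 [ 93. 106. 120.]
147 20 [ 96. 102. 119.]
```

Call:
{"op": "carry_out", "data": {"translation": [[0,-0.0005,0],[0,-0.001,0],[0,-0.0015,0],[0,-0.0015,0],[0,-0.0015,0],[0,-0.0015,0],[0,-0.0015,0],[0,-0.0015,0]], "turn": [0,0,0,0,0,0,0,0]}}

```text
clock: 27.4
ee_pos: [0.3968, 0.229, 0.0839]
tcp_rot: [43.6, 90.0, 44.8]
contact_force: [-0.5, 1.9, -1.1]
grip_width: 0.085
```

Call:
{"op": "carry_out", "data": {"translation": [[0,-0.0005,0],[0,-0.001,0],[0,-0.0015,0],[0,-0.0015,0],[0,-0.0015,0],[0,-0.0015,0],[0,-0.0015,0],[0,-0.0015,0]], "turn": [0,0,0,0,0,0,0,0]}}

```text
clock: 28.4
ee_pos: [0.3968, 0.2276, 0.0838]
tcp_rot: [53.3, 90.0, 54.5]
contact_force: [0.6, 1.3, 0.3]
grip_width: 0.0858
```

Call:
{"op": "carry_out", "data": {"translation": [[0,-0.0005,0],[0,-0.001,0],[0,-0.0015,0],[0,-0.0015,0],[0,-0.0015,0],[0,-0.0015,0],[0,-0.0015,0],[0,-0.0015,0]], "turn": [0,0,0,0,0,0,0,0]}}

```text
clock: 29.4
ee_pos: [0.3968, 0.226, 0.0838]
tcp_rot: [-163.5, 90.0, -162.3]
contact_force: [0.5, 1.2, -0.9]
grip_width: 0.0852
```

Call:
{"op": "carry_out", "data": {"translation": [[0,-0.0005,0],[0,-0.001,0],[0,-0.0015,0],[0,-0.0015,0],[0,-0.0015,0],[0,-0.0015,0],[0,-0.0015,0],[0,-0.0015,0]], "turn": [0,0,0,0,0,0,0,0]}}

```text
clock: 30.4
ee_pos: [0.3968, 0.2246, 0.0838]
tcp_rot: [48.1, 90.0, 49.3]
contact_force: [0.0, 1.4, -1.0]
grip_width: 0.0853
```

Call:
{"op": "carry_out", "data": {"translation": [[0,-0.0005,0],[0,-0.001,0],[0,-0.0015,0],[0,-0.0015,0],[0,-0.0015,0],[0,-0.0015,0],[0,-0.0015,0],[0,-0.0015,0]], "turn": [0,0,0,0,0,0,0,0]}}

```text
clock: 31.4
ee_pos: [0.3969, 0.223, 0.0838]
tcp_rot: [52.3, 90.0, 53.5]
contact_force: [-0.4, 1.6, -0.3]
grip_width: 0.0851
```

Call:
{"op": "carry_out", "data": {"translation": [[0,-0.0005,0],[0,-0.001,0],[0,-0.0015,0],[0,-0.0015,0],[0,-0.0015,0],[0,-0.0015,0],[0,-0.0015,0],[0,-0.0015,0]], "turn": [0,0,0,0,0,0,0,0]}}

```text
clock: 32.4
ee_pos: [0.3969, 0.2216, 0.0838]
tcp_rot: [57.3, 90.0, 58.4]
contact_force: [-0.5, 2.0, -0.7]
grip_width: 0.0856
```

Call:
{"op": "carry_out", "data": {"translation": [[0,-0.0005,0],[0,-0.001,0],[0,-0.0015,0],[0,-0.0015,0],[0,-0.0015,0],[0,-0.0015,0],[0,-0.0015,0],[0,-0.0015,0]], "turn": [0,0,0,0,0,0,0,0]}}

```text
clock: 33.4
ee_pos: [0.3969, 0.2202, 0.0839]
tcp_rot: [71.0, 90.0, 72.1]
contact_force: [0.3, 3.3, -1.1]
grip_width: 0.0854
```

Call:
{"op": "carry_out", "data": {"translation": [[0,-0.0005,0],[0,-0.001,0],[0,-0.0015,0],[0,-0.0015,0],[0,-0.0015,0],[0,-0.0015,0],[0,-0.0015,0],[0,-0.0015,0]], "turn": [0,0,0,0,0,0,0,0]}}

```text
clock: 34.4
ee_pos: [0.3969, 0.2197, 0.084]
tcp_rot: [72.3, 89.9, 73.6]
contact_force: [0.8, 7.8, -2.9]
grip_width: 0.0856
```

Call:
{"op": "carry_out", "data": {"translation": [[0,-0.0005,0],[0,-0.001,0],[0,-0.0015,0],[0,-0.002,0],[0,-0.002,0],[0,-0.002,0],[0,-0.002,0],[0,-0.002,0]], "turn": [0,0,0,0,0,0,0,0]}}

```text
clock: 35.4
ee_pos: [0.3965, 0.2193, 0.0842]
tcp_rot: [76.6, 89.8, 78.0]
contact_force: [-0.2, 13.0, -3.1]
grip_width: 0.0851
```

```bash
python3 -c "
from h import *
plan((.395,.23,.084),1.15)"
```

```text
clk 35.4 pos [0.3965 0.2193 0.0842] jaw 1.4 tilt [ 0.0008  0.0036 -1.    ] q [ 14.9  17.5 -53.7 114.4  16.8  56.  -45.7] F [-0.2 13.  -3.1] w 0.0851
SHIFT [ 0.0003  0.0107 -0.0013] TURN 0.25
```

It's at a firm stop: 13 N against about 2 N of running friction. I'm backing off +y, then out -x, then up.

Call:
{"op": "carry_out", "data": {"translation": [[0,0.004,0],[0,0.01,0],[0,0.012,-0.004],[0,0.012,-0.02],[0,0.012,-0.035],[0,0.012,-0.045],[0,0.012,-0.05],[0,0.012,-0.05]], "turn": [0,0,0,0,0,0,0,0]}}

```text
clock: 36.4
ee_pos: [0.3467, 0.2274, 0.084]
tcp_rot: [-23.6, 90.0, -22.4]
contact_force: [1.4, -0.7, -1.1]
grip_width: 0.0855
```

Call:
{"op": "carry_out", "data": {"translation": [[-0.02,0,0],[-0.06,0,0],[-0.11,0,0],[-0.16,-0.03,0],[-0.18,-0.08,0],[-0.18,-0.13,0],[-0.18,-0.19,0],[-0.18,-0.24,0]], "turn": [0,0,0,0,0,0,0,0]}}

```text
clock: 37.4
ee_pos: [0.3517, -0.0148, 0.2641]
tcp_rot: [-12.8, 89.9, -11.7]
contact_force: [0.9, 0.2, -0.1]
grip_width: 0.0853
```

Call:
{"op": "carry_out", "data": {"translation": [[0,-0.05,0.01],[0,-0.11,0.02],[0,-0.16,0.03],[0,-0.2,0.05],[0,-0.2,0.05],[0,-0.2,0.05],[0,-0.2,0.05],[0,-0.2,0.05]], "turn": [0,0,0,0,0,0,0,0]}}

```text
clock: 38.4
ee_pos: [0.4058, -0.2106, 0.2642]
tcp_rot: [-40.1, 90.0, -38.8]
contact_force: [-0.2, -0.0, -0.8]
grip_width: 0.0856
```

```bash
python3 -c "
from h import *
np.set_printoptions(precision=1,suppress=True)
F=[grab_frame('top') for i in range(3)]; W=cloud('top',np.median([f[1] for f in F],0))
print('column',*fit(W,(.4945,.12),.096,.045)); 
print('coin',*fit(W,(.4,-.136),.088,.03)[:1],'till',*fit(W,(.462,-.313),.057,.045)[:1])
for n,c,r,a,b in [('turq',(290,206),14,.015,.06),('stapler',(242,246),24,.02,.06),('tape',(167,239),24,.03,.11)]: print(n,rect(W,c,r,a,b))
q=W.reshape(-1,3)*1000; s=q[(abs(q[:,0]-497)<5)&(q[:,2]>104)]
for y in range(35,190,6):
    k=s[abs(s[:,1]-y)<3]; print(y,len(k),np.median(k[:,2]) if len(k) else '',end='; ')
plan((.395,.23,.084),1.15)
cv2.imwrite('pics/fin.png',cv2.resize(F[0][0][160:265,130:270,::-1],(700,525),interpolation=2))"
```

```text
column [491.9 118.5] -6.0754754118498795 [56.2 67.4] 96.81330152961982 263
coin [ 403.8 -132.4] till [ 452.5 -330.3]
turq [494.4 -58.2  49.9  68.9  78.5  31.1 337. ]
stapler [361.8  87.4  29.7 121.2  17.5  44.3 289. ]
tape [372.7 317.6  41.9 119.9   5.9  53.1 423. ]
35 0 ; 41 0 ; 47 0 ; 53 4 122.79951002275078; 59 6 124.19920801552945; 65 6 123.9166507627584; 71 6 114.5131105220041; 77 6 114.89078216811345; 83 6 115.86922949909473; 89 6 114.00773707218394; 95 8 114.61521360606912; 101 8 114.3127178054904; 107 8 114.553141362484; 113 7 114.34707673604169; 119 7 116.35640682174794; 125 6 117.35061795299907; 131 7 115.44965912465969; 137 5 114.46689218405007; 143 7 114.13719962021412; 149 9 114.07075538789766; 155 5 116.01340172211; 161 6 116.85501846912675; 167 6 120.27899099093163; 173 8 124.18204756451107; 179 5 120.12752519269822; 185 6 115.7168779385334; clk 38.55 pos [ 0.4057 -0.211   0.2641] jaw 1.21 tilt [ 0.0004 -0.0003 -1.    ] q [ 39.    1.4 -15.7 101.3   0.4  77.4  24.4] F [-0.3 -0.6 -0.3] w 0.0855
SHIFT [ 0.1799  0.4412 -0.0015] TURN 0.06
```

View pics/fin.png

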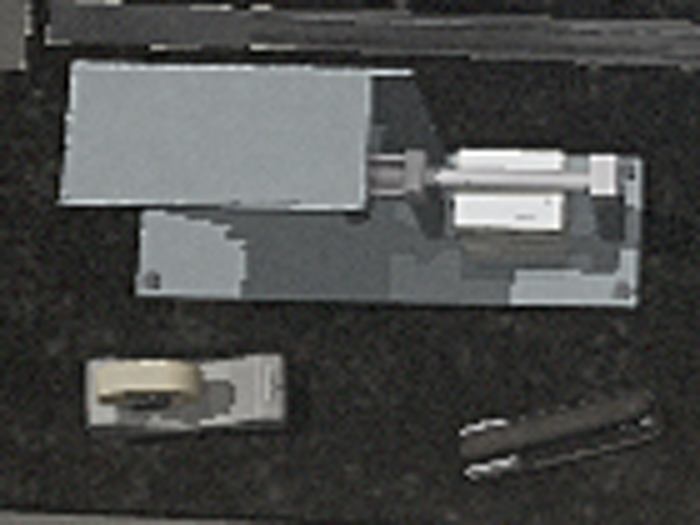

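The top view shows the bar crossing the finished column, (440,178) to (590,180), and ending in the keeper at (603,175). The dispenser and stapler look unchanged. One quick image check of the bystanders against the first frames before I hand in.

```bash
python3 -c "
from h import *
a=np.load('t0.npz')['p'].astype(int)
T,_=grab_frame('top'); S,_=grab_frame('side'); s0=np.load('side0.npz')['p'].astype(int)
def df(x,y,b): v=abs(x-y)[b[1]:b[3],b[0]:b[2]].max(-1); return (v>60).mean().round(3)
print('stapler',df(a,T,(218,233,266,258)),'tape',df(a,T,(145,229,190,248)),'turq',df(a,T,(278,193,302,220)))
print('side: till',df(s0,S,(281,184,303,212)),'coin',df(s0,S,(298,225,314,246)),'stapler',df(s0,S,(300,268,328,318)),'tape',df(s0,S,(278,344,308,412)))
finish_job()"
```

```text
stapler 0.0 tape 0.0 turq 0.0
side: till 0.151 coin 0.149 stapler 0.0 tape 0.0
the job is handed in; nothing more can be done
```

Both tins are stacked in the stand and the bolt is home. I handed the job in at about 39 s of the 72 s limit.

**Tins:** I set the deep tin on the stand's own tin, then the shallow one on top of it. Once released, the column's lid measured about 97 mm high (96 expected). Its centre was at (494.5, 118.8) mm, within about 1.5 mm of the bottom tin's (495.0, 120.3).

**Bolt:** The moves can't tilt the tool, so I couldn't reach the knob at the 30 to 50 degrees advised. I kept the tool upright and slid the open gripper's outer knuckle in under the hood edge. From there I pushed the knob along at about 2 N until it met a firm stop, 13 N with no further travel. The last top view shows the bar running across the column into the keeper.

**Not fully confirmed:**
- **Bolt travel:** the knob can't be seen under the hood, so "fully home" rests on the stop force and the view of the bar.
- **Column re-fit:** after the bolt was in, the fit gave 491.9 mm in x and a -6° turn. The bar splits the lid in that view, so I think the fit is off and the column hasn't moved; the picture shows it square.
- **Rolls:** the stapler, dispenser and turquoise tin match the first images exactly. The till roll and coin roll areas differ by about 15% in the side view. The tins beside them are gone and the arm hung over that spot, and I felt no contact near either roll. I did not get a clear measurement of either one.

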